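Blow an engraved stone clean with the fixed air gun

TASK

Take the stone with the stepped top out of the rack and set it down gently in the cradle of the blow-off station, upright, fully home on its floor, with its engraved face (the low side of the step) towards the air gun's nozzle; the rack lets you hold it only by its ends and the cradle only by its two long faces, so stand it on the bench in between and take it again the other way. Then, with the stone let go in the cradle and not before, squeeze the gun's trigger right in against its grip, hold it for about two seconds, release it so that it springs back, and leave the stone in the cradle. Do not topple the stone, and leave the other stones and everything else on the bench where they are.

Things in the scene. Friction and masses are not known exactly. Their poses are not given: they have to be found in the camera images.
- seal: the stepped stone, dark green, 0.5-0.8 kg, upright in one of the rack's slots. 58 mm long (x), 40 thick (y), 112 tall with a STEP in its top (the other rack stones have a flat or a half-round top): own y -20 to +2 mm is 112 mm tall, y +2 to +20 mm only 98. The engraved face is the long face on the low side (+y). Origin: centre of its underside, z up
- engraved_face (a point): middle of the engraved long face of the stepped stone, 52 mm above its underside, 20 mm out along its own +y; the stone's axes
- rack: fixed wooden rack, left or right, 76 mm deep (x), 170 wide (y). Floor 8 mm above the bench; three slots along y (centres -54, 0, 54 mm), 46 mm between dividers 8 thick, 52 deep (x +-26), tops at 124 mm: only the stones' ends (+-x) can be reached. Strips 18 mm high at x +-33 to +-38. Stones stand with their axes along the rack's. Origin: underside centre
- station: fixed blow-off station, on the other side than the rack. Plate 12 mm thick, x -125 to 55, y -155 to 145 mm. Cradle at its -y end; air gun clamped on its side at its +y end, barrel along y at x 0, blowing to -y (nozzle tip y -14), axis 70 mm above the bench, top 85 mm; pistol grip level, pointing to -x, trigger on its -y side. Origin: on the bench, z up
- seat (a point): the cradle: centre of its floor, 12 mm above the bench, axes as the station's. Floor 64 mm (x) by 46 (y). At x +-32 to +-40 cheeks 40 mm wide (y) rise to 126 mm above the bench, so the stone's ends cannot be held here; lips 8 mm high at y +-23 to +-29. The stone stands with its length along x, engraved face to +y (nozzle)
- squeeze (a point): on the gun, midway between the outer sides of grip and trigger when FULLY squeezed, 70 mm above the bench, 58 above the plate; station's axes. Fingers come down here and close along y. Fixed grip: 22 mm thick, 26 high, rear side at y +17.7 mm, x -52 to +46. Trigger 22 mm high: front side at y -31 at rest (-33 within 11 mm in x), -17.5 fully in
- trigger (a joint): sprung trigger of the air gun, a 70 mm steel bar hinged at its barrel end, 45 mm in +x from point squeeze, on an upright axis; 0 rad at rest, 0.30 fully in against its stop; springs back by itself; about 4 N to start it and 9 N to hold it in at point squeeze
- stone_plain: stone standing in another rack slot, same dark green stone, 58 x 40 mm, 96 mm tall, with a flat top over its whole area; a bystander. Origin: centre of its underside, z up
- stone_dome: stone standing in another rack slot, same dark green stone, 58 x 40 mm, 103.5 mm tall, with a half-round top (like a barrel along its 58 mm length); a bystander. Origin: centre of its underside, z up
- disc_a: loose round stone game piece, 72 mm across, 26 mm high, flat on the bench, nearer the robot in the middle; a bystander. Origin: centre of its underside
- disc_b: second loose stone game piece, 72 mm across, 26 mm high, on the bench near the robot on its right; a bystander. Origin: centre of its underside
- oil_bottle: clear oil bottle with a cap, standing, 56 mm across, 130 mm tall, towards the far side of the bench in the middle; a bystander. Origin: centre of its underside
- burr_pot: open steel pot of cutting burrs, 90 mm across, wall 65 mm tall, burrs up to 125 mm, on the bench at the left; a bystander. Origin: centre of its underside
- handpiece: engraving handpiece lying on the bench near the robot on its left, 165 mm long, 26 mm thick; a bystander. Origin: under its middle, on the bench, x along its length towards the burr

How it is judged:
On the way, in this order (a step that is already met when the one before it is completed fails the run):
1. the stepped stone stands home in the cradle, engraved face to the nozzle, let go, trigger at rest (x of seal in the frame of seat between -0.006 and 0.006 m and y of seal in the frame of seat between -0.006 and 0.006 m and z of seal in the frame of seat below 0.005 m and angle between seal's own z axis and vertical below 0.05 rad and y of engraved_face in the frame of seat above 0.01 m and contact force between seal and the fingers below 0.1 N and value of joint trigger below 0.1 rad), for 0.2 s.
2. the trigger is squeezed in (over 0.22 of 0.30 rad) for a second, the stone home in the cradle and not held (x of seal in the frame of seat between -0.006 and 0.006 m and y of seal in the frame of seat between -0.006 and 0.006 m and z of seal in the frame of seat below 0.005 m and angle between seal's own z axis and vertical below 0.05 rad and y of engraved_face in the frame of seat above 0.01 m and contact force between seal and the fingers below 0.1 N and value of joint trigger above 0.22 rad), for 1 s.
3. the trigger is released and has sprung back, the stone still home (x of seal in the frame of seat between -0.006 and 0.006 m and y of seal in the frame of seat between -0.006 and 0.006 m and z of seal in the frame of seat below 0.005 m and angle between seal's own z axis and vertical below 0.05 rad and y of engraved_face in the frame of seat above 0.01 m and value of joint trigger below 0.05 rad), for 0.2 s.
At the end, for the whole second after the job is handed in: The stepped stone stands at rest in the cradle, let go: within 6 mm of the cradle's centre along each axis, underside within 5 mm of its floor, leaning under 0.05 rad, engraved face towards the nozzle; the trigger is back within 0.05 rad of rest (all of step 3 and contact force between seal and the fingers below 0.1 N and linear speed of seal below 0.02 m/s); the robot touches nothing.
It fails at once if the gun is fired (trigger more than 0.15 rad in) while the stepped stone is not in the cradle (value of joint trigger above 0.15 rad and distance between seal and seat above 0.03 m).
It fails at once if the stepped stone is dropped into the cradle (faster than 0.45 m/s there) (distance between seal and seat below 0.03 m and linear speed of seal above 0.45 m/s).
It fails at once if the stepped stone is toppled (leans more than 0.8 rad) (angle between seal's own z axis and vertical above 0.8 rad).
It fails at once if another stone in the rack is moved more than 25 mm or tipped more than 0.3 rad (distance of any of stone_plain, stone_dome from where it was at the start of the episode above 0.025 m or angle between any of stone_plain, stone_dome's own z axis and vertical above 0.3 rad).
It fails at once if a bystander on the bench is moved more than 30 mm (distance of any of disc_a, disc_b, oil_bottle, burr_pot, handpiece from where it was at the start of the episode above 0.03 m).
It also fails if it takes over 67 s, if anything falls off the work surface, if the arm or the gripper's body presses on something with over 40 N, if the wrist force passes 120 N, or if a joint passes its speed limit or range.

ROBOT

A 6-joint arm with a two-finger parallel gripper is mounted at the origin on the work surface. World frame = base frame: x ahead of the robot, y to its left, z up, the work surface at z = 0. Lengths are in m, angles in rad, forces in N, time in s.
With the tool pointing down it reaches from about 0.275 to 0.75 m from the base axis. Payload 10.2 kg.
Tool frame: the origin (TCP) lies midway between the tips of the shut fingers; the grasp point (between the pads) lies 19 mm behind it (manip.grasp_offset is the distance from the TCP to the grasp point, in m); z points along the fingers, y is the line along which they close (so a half turn about z gives the same grasp; the last joint's range is limited). The gripper opens to 88 mm and grips with 3 to 60 N. Pads are 18 mm wide; open, the fingers measure 123 mm over their backs; the gripper's body (75 mm by 187 mm) begins 45 mm behind the grasp point.
Start: joints at [-1.419, 0.313, 1.498, -0, 1.331, -0.223], TCP at [0.192, -0.489, 0.239] pointing down, gripper open.
Joint ranges: [-2.94, 2.94], [-0.97, 2.17], [0.19, 2.56], [-1.23, 4.37], [0.02, 3.11], [-2.88, 2.88]. Speed limits (rad/s): [2.39, 2.39, 3.01, 3.14, 3.14, 3.14].

INTERFACE

Orientations are given as a rotation vector (axis times angle).
In Python, from station import manip, cams, kinematics gives the robot as it stands (manip), with the cameras (cams) and the kinematics (kinematics). Calls block until the motion is done:
- manip.move_pose(position, orientation): joint-space move of the TCP to a pose.
- manip.move_straight(position, ori=None, feed=0.15): straight line of the TCP; ori=None keeps the orientation; feed is the mean speed in m/s.
- manip.movej(angles): joint-space move.
- manip.grip(opening, grip_force=None): finger opening in m; grip_force is the grip in N (None keeps the last); returns when the fingers have stopped.
- manip.wait(seconds).
- kinematics.solve_ik(position, orientation): joint angles nearest the present ones, or None.
- cams.get_image(name): name is "scene" or "top"; returns a dict with "image" (384x512x3 uint8, red, green, blue), "vfov" (degrees; the focal length in pixels is half the picture's height over the tangent of half this angle, whatever the lens; pixels are square), "cx", "cy" (the principal point, pixels), "position" and "rotation" of the camera in the world. Camera axes: x right, y down, z forward; pixel columns grow to the right and rows downward; lengths in m; the calibration is good to about 2 mm. A picture is of the moment at which its call begins. There is no depth.
A pose or a line that the arm cannot do raises manip.IKError and nothing moves.
- manip.sign_off(): hands the job in; it is judged then, once.
Readings, each from a call of its own:
- manip.read_t(): time.
- manip.read_joints(): joint angles.
- manip.read_qd(): joint speeds.
- manip.read_joint_torque(): joint torques, N m.
- manip.read_tcp_pos(): TCP position.
- manip.read_ee_rot(): TCP orientation.
- manip.read_force(): force on the tool from outside, world axes, zero at the start.
- manip.read_ft_torque(): the same for the moment, N m.
- manip.read_finger_gap(): finger opening in m.
- manip.read_grasp_force(): force on a finger pad.
Only numpy, scipy, OpenCV 4.12 (cv2) and the standard library are available. Lean on these libraries where they do the work, as an engineer would, in place of code of your own. Each camera call takes 0.05 s, during which the arm holds its last target. There are 200 camera calls.

## Working session

There is one attempt and no reset: what is moved stays moved. The work goes in short steps, each a Python script; the robot and the scene stay as the last script left them, time stands still between calls to the robot, and variables do not carry over. Pictures are saved under pics/ and viewed, at most 10 in all, crops included, and the job is handed in when it is done.

```bash
ls; mkdir -p pics; cat > h.py <<'E'
import numpy as np, cv2
from station import manip, cams, kinematics
from scipy.spatial.transform import Rotation as R
def snap(n, f):
    d=cams.get_image(n); cv2.imwrite(f,cv2.cvtColor(d['image'],cv2.COLOR_RGB2BGR)); return d
def foc(d): return d['image'].shape[0]/2/np.tan(np.radians(d['vfov'])/2)
def ray(d,u,v):
    r=np.array([(u-d['cx'])/foc(d),(v-d['cy'])/foc(d),1.]); return np.array(d['position']),np.array(d['rotation'])@r
def onz(d,u,v,z):
    p,r=ray(d,u,v); return p+r*(z-p[2])/r[2]
def proj(d,P):
    c=np.array(d['rotation']).T@(np.array(P)-d['position']); return foc(d)*c[0]/c[2]+d['cx'],foc(d)*c[1]/c[2]+d['cy']
E
python3 - <<'E'
from h import *
import pickle
for n in('scene','top'):
    d=snap(n,f'pics/{n}0.png'); pickle.dump(d,open(f'{n}0.pkl','wb'))
    print(n,d['vfov'],d['cx'],d['cy'],d['position'],np.round(d['rotation'],4).tolist())
    im=cv2.imread(f'pics/{n}0.png'); cv2.imwrite(f'pics/{n}0b.png',cv2.resize(im,(800,600),interpolation=cv2.INTER_CUBIC))
print(manip.read_t(),manip.grasp_offset,manip.read_ee_rot())
E
```

```text
pics
station.py
scene 45.7287056319794 257.66715933852896 185.05525034189603 [1.52556228 0.41663132 1.01006325] [-1.4487, -2.0212, 0.9172]
top 45.43885066551357 253.10805491912302 188.1050560583969 [0.28518578 0.08017347 1.63646545] [-2.1691, 2.1575, -0.1563]
0.1 0.0187 [-3.08549247e+00 -5.85150746e-01 -5.49142618e-05]
```

```bash
sed -i "s/np.array(d\['rotation'\])/R.from_rotvec(d['rotation']).as_matrix()/g" h.py
```

```text
(no output)
```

View pics/top0b.png

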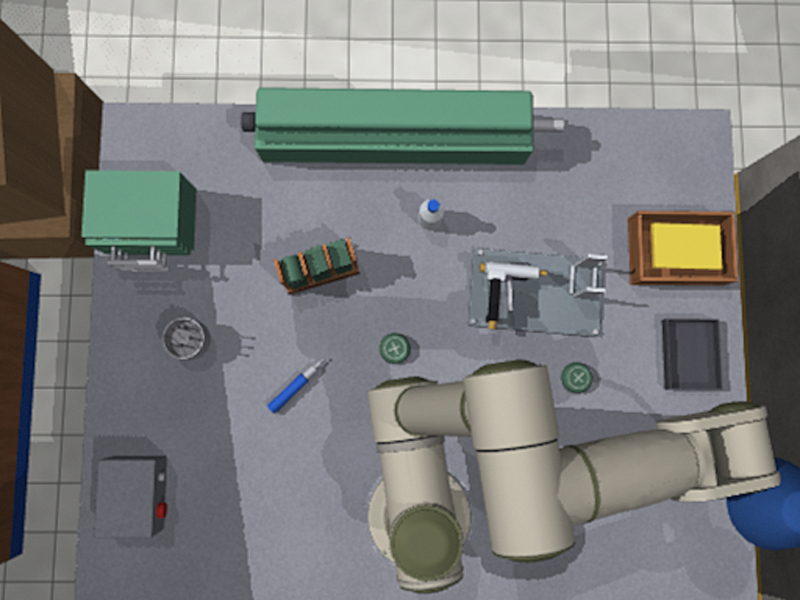

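View pics/scene0b.png

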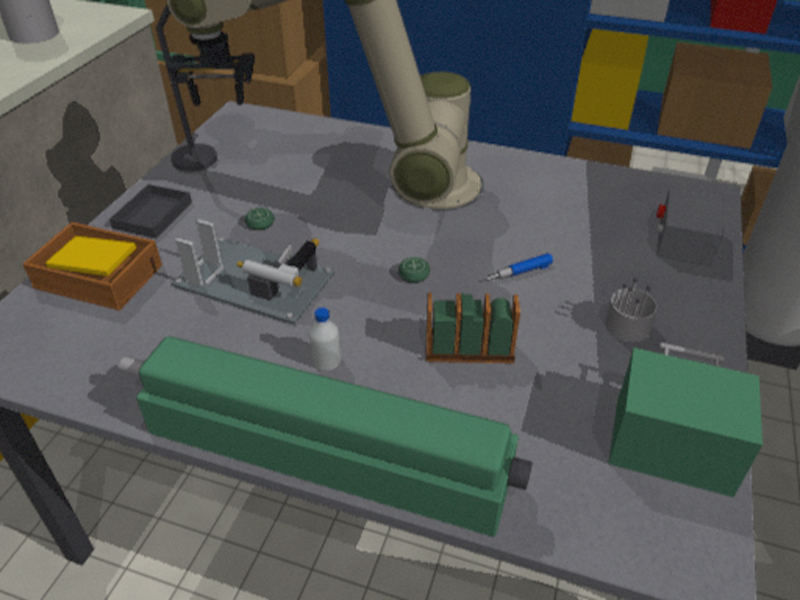

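Top view: the rack, holding 3 dark stones, is at about (317,265). The plate with gun and cradle is at (540,290), with the cradle to the right and the nozzle pointing right. The scene view shows the rack at (472,328) and the station at (255,270). Next I'll enlarge crops of the rack and the station.

```bash
python3 - <<'E'
import cv2,numpy as np
t=cv2.imread('pics/top0.png'); s=cv2.imread('pics/scene0.png')
def c(im,x,y,w,h): return cv2.resize(im[y:y+h,x:x+w],(400,300),interpolation=cv2.INTER_CUBIC)
a=np.vstack([np.hstack([c(t,170,145,68,51),c(s,264,180,76,57)]),np.hstack([c(t,294,150,100,75),c(s,106,130,112,84)])])
cv2.imwrite('pics/crops0.png',a)
E
```

```text
(no output)
```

View pics/crops0.png

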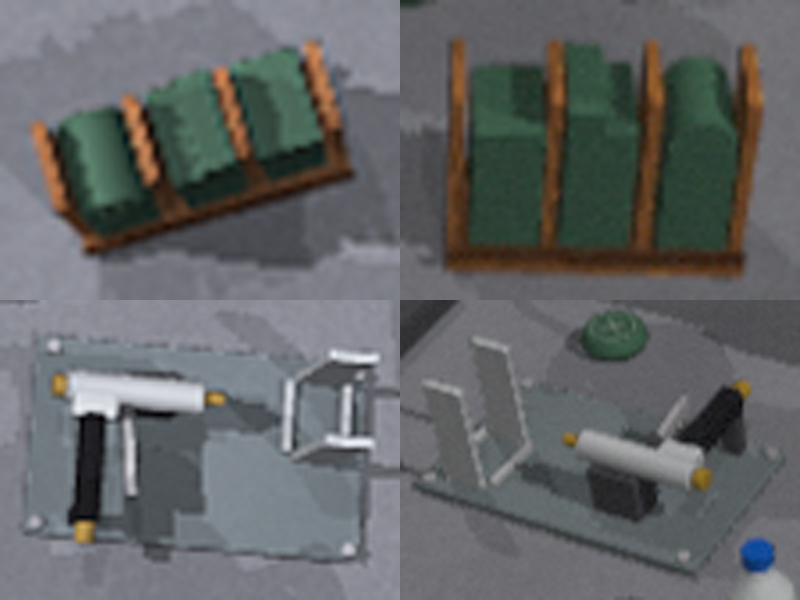

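Middle slot holds the stepped stone, and its low side faces image-right in the scene view, which is world +y. The nozzle blows to the right (-y) with the cradle beyond it, so the stone only needs a small yaw change. Next I'll measure rack and station by sub-pixel edge lines.

```bash
cat > m.py <<'E'
from h import *
import pickle
from scipy.ndimage import map_coordinates, gaussian_filter1d
D={n:pickle.load(open(n+'0.pkl','rb')) for n in('top','scene')}
def edge(d,a,b,w=3,trim=.12):
    """sub-pixel line through the strongest gradient across segment a-b -> homogeneous line, rms"""
    g=cv2.cvtColor(d['image'],cv2.COLOR_RGB2GRAY).astype(float)
    a,b=np.array(a,float),np.array(b,float); t=(b-a)/np.linalg.norm(b-a); n=np.array([-t[1],t[0]])
    s=np.arange(-w,w+.01,.1); P=[]
    for k in np.linspace(trim,1-trim,60):
        c=a+(b-a)*k; q=c+s[:,None]*n
        v=gaussian_filter1d(map_coordinates(g,[q[:,1],q[:,0]],order=1),5)
        e=np.abs(np.gradient(v)); e[:5]=0;e[-5:]=0; P.append(c+s[e.argmax()]*n)
    P=np.array(P,np.float32); vx,vy,x,y=cv2.fitLine(P,cv2.DIST_HUBER,0,.01,.01).ravel()
    r=(P-[x,y])@[-vy,vx]; 
    return np.cross([x,y,1],[x+vx,y+vy,1]),np.median(abs(r)),((x+0,y+0),(vx,vy))
def X(l,m):
    p=np.cross(l,m); return p[:2]/p[2]
E
python3 - <<'E'
from m import *
d=D['top']
c=dict(A=(303.5,158),B=(299.5,207.5),C=(384.5,215.5),T=(364,164))
L=[edge(d,c['A'],c['B']),edge(d,c['B'],c['C']),edge(d,c['A'],c['T'])]
print('rms',[l[1] for l in L])
A,B=X(L[0][0],L[2][0]),X(L[0][0],L[1][0])
pA,pB=[onz(d,*p,.012) for p in(A,B)]
print('top A',A,pA,'B',B,pB,'width180',np.linalg.norm(pA-pB))
def dirw(d,l,z):
    (x,y),(u,v)=l[2]; q=onz(d,x+40*u,y+40*v,z)-onz(d,x,y,z); return np.degrees(np.arctan2(q[1],q[0]))
print('dirs',[dirw(d,l,.012) for l in L])
d=D['scene']
c=dict(L=(109.6,181.8),N=(188.6,206.2),Rr=(213.8,173.4))
M=[edge(d,c['L'],c['N']),edge(d,c['N'],c['Rr'])]
N=X(M[0][0],M[1][0]); print('scene rms',[l[1] for l in M],N,onz(d,*N,.012),[dirw(d,l,.012) for l in M])
# enlargements
def crop(d,x,y,w,h,s): return cv2.resize(cv2.cvtColor(d['image'],cv2.COLOR_RGB2BGR)[y:y+h,x:x+w],None,fx=s,fy=s,interpolation=cv2.INTER_NEAREST)
a=np.hstack([crop(D['top'],358,158,40,50,10),crop(D['scene'],106,135,40,50,10)]); cv2.imwrite('pics/cradle.png',a)
E
```

```text
rms [np.float32(0.42618936), np.float32(0.2845909), np.float32(0.34624934)]
top A [302.62358218 157.97571436] [ 0.60424816 -0.12499859  0.012     ] B [298.1669643  208.59182163] [ 0.42101819 -0.10737286  0.012     ] width180 0.18407576974452694
dirs [np.float64(-5.494386539006587), np.float64(-94.76547759718407), np.float64(-93.99873284404859)]
scene rms [np.float32(0.12588507), np.float32(0.18219447)] [187.79231368 208.1833745 ] [ 0.61417276 -0.11943188  0.012     ] [np.float64(85.0499648608473), np.float64(175.52305907150733)]
```

View pics/cradle.png

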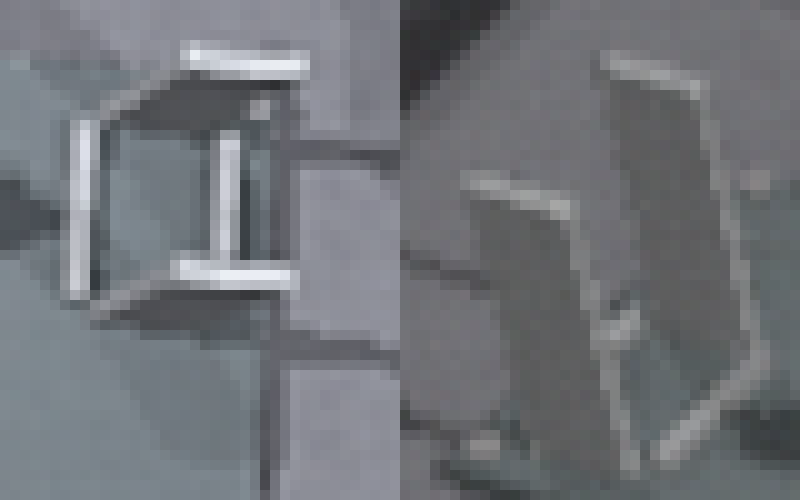

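Left panel is the top view: white cheek tops at crop (245,60) and (235,275), lip tops at (82,210) and (228,195). Right panel is the scene view: cheek tops at crop (652,72) and (520,197). I'll take their centroids, casting rays at z=0.126 for the cheeks and z=0.020 for the lips.

```bash
python3 - <<'E'
from m import *
def cen(d,x0,x1,y0,y1,soft):
    g=cv2.cvtColor(d['image'],cv2.COLOR_RGB2GRAY).astype(float)[y0:y1,x0:x1]
    w=np.clip((g-soft[0])/(soft[1]-soft[0]),0,1); yy,xx=np.mgrid[y0:y1,x0:x1]
    return (xx*w).sum()/w.sum(),(yy*w).sum()/w.sum(),w.sum()
d=D['top']
def rep(n,c,z,d): p=onz(d,c[0],c[1],z); print(n,np.round(c,2),np.round(p,4)); return p
a=rep('cheek+x',cen(d,375,391,161,167,(150,225)),.126,d)
b=rep('cheek-x',cen(d,374,389,183,188,(150,225)),.126,d)
print(' seat from cheeks',(a+b)/2,'sep(72)',np.linalg.norm(a-b),'ang',np.degrees(np.arctan2(*(a-b)[1::-1])))
e=rep('lip+y',cen(d,363,369,169,189,(150,225)),.020,d)
f=rep('lip-y',cen(d,378,383,170,184,(150,225)),.020,d)
print(' seat lips',(e+f)/2,'sep(52)',np.linalg.norm(e[:2]-f[:2]))
d=D['scene']
a=rep('cheek-x',cen(d,124,137,139,146,(115,150)),.126,d)
b=rep('cheek+x',cen(d,111,125,151,158,(115,150)),.126,d)
print(' seat scene',(a+b)/2,np.linalg.norm(a-b),'ang',np.degrees(np.arctan2(*(b-a)[1::-1])))
# predict from plate: yaw -5
for d in D.values():
  g=cv2.cvtColor(d['image'],cv2.COLOR_RGB2GRAY); print(g[139:147,124:138] if d is D['scene'] else g[160:168,374:392])
E
```

```text
cheek+x [382.13 163.75  21.56] [ 0.5642 -0.3781  0.126 ]
cheek-x [381.11 184.98  20.77] [ 0.4921 -0.3724  0.126 ]
 seat from cheeks [ 0.5281408  -0.37528179  0.126     ] sep(72) 0.07225167895028907 ang -4.53577247950316
lip+y [365.61 177.63  18.6 ] [ 0.5329 -0.3492  0.02  ]
lip-y [380.22 176.76  11.32] [ 0.5364 -0.4019  0.02  ]
 seat lips [ 0.53461459 -0.37557321  0.02      ] sep(52) 0.05278116377621449
cheek-x [131.1  141.85  20.09] [ 0.491  -0.3716  0.126 ]
cheek+x [118.09 154.03  22.77] [ 0.5631 -0.3765  0.126 ]
 seat scene [ 0.5270596  -0.37404671  0.126     ] 0.07232948402722289 ang -3.832592041895358
[[139 141 144 143 142 145 148 147 143 142 142 145 143 142 142 144 144 147]
 [142 142 144 143 141 140 140 142 140 142 139 139 141 145 144 144 145 146]
 [146 141 161 184 166 161 155 145 145 141 128 124 126 138 137 139 145 146]
 [146 139 187 236 211 208 200 192 189 183 169 164 165 183 170 139 142 143]
 [145 140 163 195 194 205 215 219 225 233 232 236 237 234 204 136 140 141]
 [139 122 106  82 108 139 155 156 173 195 192 191 188 184 165 137 141 142]
 [115  77  75  75  74  71  68  67  66  61  54  47  63 100 135 144 144 143]
 [ 79  80  80  80  81  81  79  77  75  87 104  95  90 122 152 147 145 145]]
[[115 114 113 117 116 116 114 117 115 115 112 113 115 113]
 [112 107 128 140 132 125 121 115 116 115 114 113 112 111]
 [113 100 127 150 156 150 144 140 135 124 112 113 111 114]
 [117  98  98 120 139 142 147 158 158 144 137 128 123 118]
 [113 103 104  93  90  91 108 121 137 140 147 161 135 116]
 [114 115 108  95  90  91  90  93  92  97 115 146 127 112]
 [116 114 104  97  92  93  91  97  89  91  91 106 124 110]
 [117 112 101  97  93  93  92  95  92  90  92 100 120 112]]
```

Both views agree: seat is at about (0.5276, -0.3747), yaw about -4.7°, and the cheek separation measures 72 mm as it should. Next are the grip, trigger and rack dividers.

```bash
python3 - <<'E'
from m import *
yaw=np.radians(-4.74); Rz=np.array([[np.cos(yaw),-np.sin(yaw)],[np.sin(yaw),np.cos(yaw)]]); seat=np.array([.5276,-.3747])
loc=lambda p:np.round((Rz.T@(p[:2]-seat))*1000,1)   # seat frame, mm
for n,(x0,x1,y0,y1) in dict(top=(294,345,150,215),scene=(160,218,148,185)).items():
    d=D[n]; im=d['image'][y0:y1,x0:x1].astype(int); g=im.max(2)
    m=((g<45)&(im.max(2)-im.min(2)<25)).astype(np.uint8)
    k,lab,st,ce=cv2.connectedComponentsWithStats(m); i=1+st[1:,4].argmax(); ys,xs=np.where(lab==i)
    r=cv2.minAreaRect(np.c_[xs+x0,ys+y0].astype(np.float32)); print(n,'grip rect',r)
    bp=cv2.boxPoints(r)
    for p in bp: print('  ',np.round(p,1),loc(onz(d,*p,.083)))
    print('  centre',loc(onz(d,*r[0],.083)))
    hsv=cv2.cvtColor(d['image'],cv2.COLOR_RGB2HSV)[y0:y1,x0:x1]
    m=((hsv[...,1]>140)&(hsv[...,2]>120)&(hsv[...,0]<30)).astype(np.uint8); k,lab,st,ce=cv2.connectedComponentsWithStats(m)
    for s,c in zip(st[1:],ce[1:]):
        if s[4]>5: print('  orange',s[4],c+[x0,y0],loc(onz(d,*(c+[x0,y0]),.07)))
d=D['top']; g=cv2.cvtColor(d['image'],cv2.COLOR_RGB2GRAY)
print(g[176:202,312:334])
d=D['top']; hsv=cv2.cvtColor(d['image'],cv2.COLOR_RGB2HSV)
m=((hsv[...,1]>120)&(hsv[...,2]>150)&(hsv[...,0]<25)).astype(np.uint8); m[:,:170]=0; m[:,245:]=0; m[:145]=0;m[200:]=0
k,lab,st,ce=cv2.connectedComponentsWithStats(m)
for s,c in zip(st[1:],ce[1:]):
    if s[4]>6: print('div top',s,np.round(c,1),np.round(onz(d,*c,.124),4))
d=D['scene']
for p in [(275,188),(293.6,188),(312.1,188),(330.9,189.1)]: print('div scene near-top',np.round(onz(d,*p,.124),4))
E
```

```text
top grip rect ((315.3197937011719, 192.0228271484375), (7.053458213806152, 26.503902435302734), 4.085616588592529)
   [310.9 205. ] [-118.8  223. ]
   [312.7 178.6] [-27.4 223. ]
   [319.8 179.1] [-27.  198.8]
   [317.9 205.5] [-118.4  199. ]
  centre [-73.1 211. ]
  orange 11 [308.09090909 170.63636364] [  1.  239.3]
  orange 17 [314.52941176 207.23529412] [-124.1  208.2]
scene grip rect ((192.6434326171875, 162.92213439941406), (16.29643440246582, 16.93018341064453), 5.194429397583008)
   [183.8 170.6] [-19.7 205.6]
   [185.3 153.8] [-99.7 164.7]
   [201.5 155.2] [-114.4  218.6]
   [200.  172.1] [-34.1 257. ]
  centre [-66.1 212. ]
  orange 8 [202.   154.25] [-134.5  208.3]
  orange 12 [189.91666667 178.83333333] [ -4.9 235.4]
[[192 232 228 227 228 228 228 224 219 220 213 154  68  74  86 111 126 135
  140 148 158 162]
 [197 235 225 208 194 200 205 204 219 233 215 135  45  72  71  53  33  57
   64  81 100 107]
 [154 183 162 109  43  68  95 111 180 233 207 115  52  71  73  62  23  16
   12  13  10   8]
 [ 89  62  20  17  20  19  13   0  94 169 151  64  57 110 106  74  60  63
   59  6
[... 1793 characters left out ...]
30  28  25  25  78 115 114 121 121 109  69  55  56  70  81
   82  82  81  80]
 [ 70  17  29  30  28  23  25  78 115 113 120 121 108  72  68  69  75  82
   81  81  82  82]
 [ 41  23  31  29  28  25  20  78 116 116 123 122 110  77  73  72  74  80
   83  79  81  82]]
div top [222 153   5  13  19] [224.2 158.6] [0.5782 0.1524 0.124 ]
div top [207 157   4  12  17] [208.5 162. ] [0.5662 0.2046 0.124 ]
div top [191 162   6  14  26] [193.5 168.2] [0.5449 0.2543 0.124 ]
div top [176 166   5  14  23] [177.7 172.1] [0.5311 0.3066 0.124 ]
div scene near-top [0.5557 0.1467 0.124 ]
div scene near-top [0.538  0.1986 0.124 ]
div scene near-top [0.5204 0.2501 0.124 ]
div scene near-top [0.5073 0.3036 0.124 ]
```

Rack centre is (0.555, 0.229), yaw 17.0°, divider spacing 53.7 mm (should be 54). The squeeze point in the seat frame is about (-67, +204) mm, and both the grip end and the trigger tip give that x. Now the pick.

```bash
cat >> h.py <<'E'
def ori(phi):
    """tool down, closing line along phi (deg); of the two half-turns the one with the smaller |q6| at P"""
    c,s=np.cos(np.radians(phi)),np.sin(np.radians(phi))
    return R.from_matrix(np.array([[-s,c,0],[c,s,0],[0,0,-1.]]).T).as_rotvec()
def best(P,phi):
    o=[(abs(q[5]),ori(a)) for a in(phi,phi+180) for q in[kinematics.solve_ik(P,ori(a))] if q is not None]
    print('q6',[round(float(x[0]),2) for x in o]); return min(o,key=lambda x:x[0])[1]
def st(m=''): print(m,'t',round(manip.read_t(),2),'tcp',np.round(manip.read_tcp_pos(),4),'F',np.round(manip.read_force(),1),'gap',round(manip.read_finger_gap(),4),'gf',np.round(manip.read_grasp_force(),1))
YAW=-4.74; SEAT=np.array([.5276,-.3747])
def stn(x,y): c,s=np.cos(np.radians(YAW)),np.sin(np.radians(YAW)); return SEAT+[c*x-s*y,s*x+c*y]
E
python3 - <<'E'
from h import *
P=[.555,.229,.23]; o=best(P,17.0)
manip.grip(.088,40)
manip.move_pose(P,o); st('above')
manip.move_straight([.555,.229,.069],feed=.12); st('down')
manip.grip(0.04,40); st('grip')
manip.move_straight([.555,.229,.085],feed=.05); st('lift'); snap('scene','pics/l1.png')
E
```

```text
q6 [0.1]
above t 3.15 tcp [0.5553 0.2283 0.23  ] F [-0.5 -0.7 -0.5] gap 0.0882 gf 0.0
down t 4.64 tcp [0.5553 0.2291 0.0697] F [0.8 0.2 0.6] gap 0.0879 gf 0.0
grip t 5.2 tcp [0.5545 0.229  0.069 ] F [-4.6 -1.3  3.2] gap 0.0576 gf 39.9
lift t 5.67 tcp [0.555 0.229 0.085] F [ 0.2  0.9 -7.3] gap 0.0577 gf 39.9
```

```bash
python3 - <<'E'
from h import *
manip.move_straight([.555,.229,.215],feed=.15); st('up')
P=[.48,.03,.215]; o=ori(YAW)
q=kinematics.solve_ik(P,o); print('q6',q[5])
manip.move_pose(P,o); st('over'); snap('scene','pics/o.png')
manip.move_straight([.48,.03,.068],feed=.12)
manip.wait(.3); st('low')
for z in(.065,.063,.062,.061,.060):
    manip.move_straight([.48,.03,z],feed=.02); manip.wait(.1); st(z)
    if manip.read_force()[2]>-3: break
a=cv2.imread('pics/l1.png')[160:256,250:346]; b=cv2.imread('pics/o.png')[110:260,160:310]; snap('scene','pics/p.png'); c=cv2.imread('pics/p.png')[110:260,160:310]
cv2.imwrite('pics/v.png',np.hstack([cv2.resize(x,(266,266)) for x in(a,b,c)]))
E
```

```text
up t 6.73 tcp [0.5545 0.2289 0.2139] F [-0.6 -0.1 -8.3] gap 0.0576 gf 39.9
q6 -0.09909348235691207
over t 7.59 tcp [0.4804 0.0305 0.2151] F [ 0.7  0.1 -6.8] gap 0.0576 gf 39.9
low t 9.32 tcp [0.4801 0.03   0.0682] F [-1.  -0.5 -6.5] gap 0.0573 gf 39.9
0.065 t 9.72 tcp [0.48  0.03  0.065] F [-0.  -0.6 -6.6] gap 0.0574 gf 39.9
0.063 t 10.07 tcp [0.48  0.03  0.063] F [ 0.3  0.2 -8.1] gap 0.0578 gf 39.9
0.062 t 10.42 tcp [0.48  0.03  0.062] F [-0.2  0.8 -6.7] gap 0.0579 gf 39.9
0.061 t 10.77 tcp [0.48  0.03  0.061] F [-0.1 -0.  -6.8] gap 0.058 gf 39.9
0.06 t 11.12 tcp [0.4801 0.03   0.061 ] F [-4.7 -0.2  6.5] gap 0.0576 gf 39.9
```

View pics/v.png

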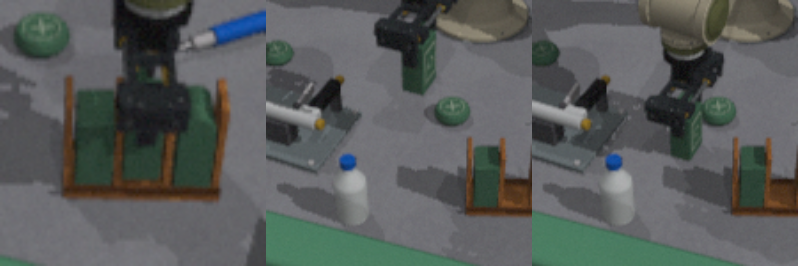

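Left: gripped in the rack's middle slot. Middle: the engraving is visible on the stone's +y face, as wanted. Right: the stone is standing on the bench. Now the regrip across the long faces.

```bash
python3 - <<'E'
from h import *
manip.move_straight([.48,.03,.0607],feed=.02)
manip.grip(.088); st('open')
manip.move_straight([.48,.03,.16],feed=.15)
o=best([.48,.03,.16],YAW+90)
manip.move_pose([.48,.03,.16],o); st('turned')
manip.move_straight([.48,.03,.064],feed=.12); manip.wait(.1); st('down')
manip.grip(.025,40); st('grip')
manip.move_straight([.48,.03,.08],feed=.05); manip.wait(.2); st('lift')
print(np.degrees(manip.read_joints()).round(1), [None if (q:=kinematics.solve_ik([*SEAT,.24],x)) is None else np.round(q,2) for x in (ori(YAW+90),ori(YAW-90))])
E
```

```text
open t 12.03 tcp [0.48   0.03   0.0607] F [-0.4  0.8  0.3] gap 0.088 gf 0.0
q6 [1.67, 1.47]
turned t 14.23 tcp [0.4799 0.03   0.1597] F [ 0.4  0.5 -0.4] gap 0.0882 gf 0.0
down t 15.28 tcp [0.4804 0.0299 0.0647] F [ 0.1 -0.3 -0.2] gap 0.0878 gf 0.0
grip t 16.07 tcp [0.48   0.0299 0.064 ] F [ 0.6 -1.5  1.1] gap 0.0395 gf 39.9
lift t 16.73 tcp [0.4798 0.03   0.0797] F [ 0.5 -0.7 -7.7] gap 0.0395 gf 39.9
[-10.4  23.8 104.1  -0.   52.1  84.3] [array([-0.8 ,  0.59,  1.08,  0.  ,  1.47, -2.29]), array([-0.8 ,  0.59,  1.08, -0.  ,  1.47,  0.86])]
```

```bash
python3 - <<'E'
from h import *
manip.move_straight([.48,.03,.225],feed=.15)
o=ori(YAW-90)
manip.move_pose([*SEAT,.225],o); manip.wait(.2); st('over')
manip.move_straight([*SEAT,.198],feed=.1); manip.wait(.1); st('just above cheeks')
for n in('top','scene'): snap(n,f'pics/{n}2.png')
a=cv2.imread('pics/top2.png')[150:210,340:420]; b=cv2.imread('pics/scene2.png')[110:200,80:200]
cv2.imwrite('pics/v2.png',np.hstack([cv2.resize(x,(400,300),interpolation=cv2.INTER_CUBIC) for x in(a,b)]))
E
```

```text
over t 19.56 tcp [ 0.528  -0.3738  0.2253] F [ 0.4  0.7 -7.9] gap 0.0399 gf 39.9
just above cheeks t 20.07 tcp [ 0.5279 -0.3749  0.1989] F [-0.5 -0.1 -6.6] gap 0.0395 gf 39.9
```

View pics/v2.png

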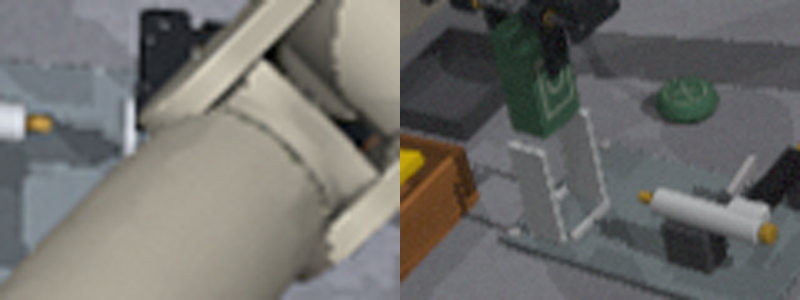

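The stone hangs just above the cheeks (crop (540,130)), engraved face towards the nozzle. Now I'll lower it in steps and watch the force.

```bash
python3 - <<'E'
from h import *
for z in(.188,.180,.150,.120,.096,.090,.085,.081,.079,.078,.077,.076,.075):
    manip.move_straight([*SEAT,z],feed=.06 if z>.09 else .03); F=manip.read_force(); st(z)
    if F[2]>-2 or abs(F[:2]).max()>12: print('stop');break
snap('scene','pics/s3.png')
E
```

```text
0.188 t 20.49 tcp [ 0.5274 -0.3745  0.1873] F [ 0.1 -0.4 -7.1] gap 0.0396 gf 39.9
0.18 t 20.77 tcp [ 0.5274 -0.3745  0.1794] F [ 0.6  0.6 -6.5] gap 0.0395 gf 39.9
0.15 t 21.43 tcp [ 0.5277 -0.3748  0.1501] F [ 0.7 -1.5 -7.2] gap 0.0397 gf 39.9
0.12 t 22.07 tcp [ 0.5277 -0.3748  0.1201] F [ 0.5  0.1 -7.2] gap 0.0398 gf 39.9
0.096 t 22.62 tcp [ 0.5276 -0.3747  0.0959] F [-0.   0.3 -6.5] gap 0.0398 gf 39.9
0.09 t 22.98 tcp [ 0.5275 -0.3747  0.0898] F [-1.1 -0.5 -7.1] gap 0.0396 gf 39.9
0.085 t 23.29 tcp [ 0.5275 -0.3746  0.0847] F [-0.1 -0.3 -6.8] gap 0.0398 gf 39.9
0.081 t 23.57 tcp [ 0.5275 -0.3746  0.0807] F [-0.1  0.2 -7.1] gap 0.0395 gf 39.9
0.079 t 23.82 tcp [ 0.5276 -0.3747  0.0789] F [-0.5  0.4 -6.9] gap 0.0395 gf 39.9
0.078 t 24.07 tcp [ 0.5276 -0.3747  0.078 ] F [-0.4 -0.6 -6.9] gap 0.0396 gf 39.9
0.077 t 24.32 tcp [ 0.5276 -0.3747  0.0769] F [-0.4 -0.1 -7.4] gap 0.0394 gf 39.9
0.076 t 24.57 tcp [ 0.5277 -0.3748  0.0761] F [ 0.4 -1.1 -5.6] gap 0.0393 gf 39.9
0.075 t 24.82 tcp [ 0.5278 -0.3749  0.076 ] F [-2.6  1.   4.6] gap 0.0397 gf 39.9
stop
```

Touched the floor at z=0.076, as predicted, with no side force. Let go, back off and check.

```bash
python3 - <<'E'
from h import *
manip.move_straight([*SEAT,.0758],feed=.02)
manip.grip(.088); manip.wait(.4); st('open')
manip.move_straight([*SEAT,.19],feed=.15)
P=stn(-.067,.205); print(P)
o=ori(YAW-90); manip.move_pose([*P,.16],o); manip.wait(.1); st('above gun')
for n in('top','scene'): snap(n,f'pics/{n}4.png')
a=cv2.imread('pics/top4.png')[150:210,330:410]; b=cv2.imread('pics/scene4.png')[110:200,100:220]
cv2.imwrite('pics/v4.png',np.hstack([cv2.resize(x,(400,300),interpolation=cv2.INTER_CUBIC) for x in(a,b)]))
E
```

```text
open t 26.36 tcp [ 0.5276 -0.3747  0.0758] F [ 0.   0.4 -0.3] gap 0.0878 gf 0.0
[ 0.47776917 -0.16486462]
above gun t 28.24 tcp [ 0.4783 -0.1662  0.16  ] F [-0.   0.2  0.2] gap 0.0884 gf 0.0
```

View pics/v4.png

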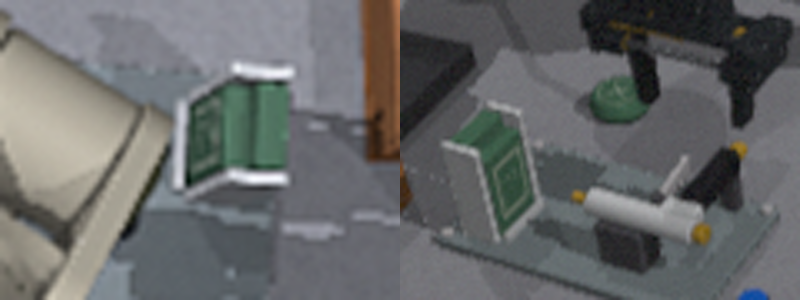

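The stone is home between the cheeks, engraved face to the nozzle (crop (510,185)), and the gripper is open above the gun. Next: descend and squeeze.

```bash
python3 - <<'E'
from h import *
P=stn(-.067,.205)
manip.move_straight([*P,.052],feed=.1); manip.wait(.1); st('down')
if np.linalg.norm(manip.read_force())<6:
    manip.grip(.030,25); st('squeezed'); snap('scene','pics/q.png')
    manip.wait(.3); st()
E
```

```text
down t 29.68 tcp [ 0.478  -0.165   0.0525] F [ 0.6 -0.6 -0.5] gap 0.0881 gf 0.0
squeezed t 30.53 tcp [ 0.4773 -0.1694  0.0522] F [-10.2 -30.1  -5.3] gap 0.0349 gf 25.4
 t 30.88 tcp [ 0.4773 -0.1694  0.0522] F [-10.  -30.1  -4.5] gap 0.0349 gf 25.4
```

Gap is 34.9 mm, where 35.2 means fully in. The hand was pulled 4.4 mm to -y, so I'll shift its target there to relax the side load, then hold and release.

```bash
python3 - <<'E'
from h import *
p=np.array(manip.read_tcp_pos()); manip.move_straight([.4776,-.1690,.0522],feed=.02); manip.wait(1.6); st('held')
p=np.array([.4776,-.1690])
manip.grip(.088); manip.wait(.4); st('released')
manip.move_straight([*p,.19],feed=.12); manip.wait(.4); st('up')
snap('scene','pics/e.png'); b=cv2.imread('pics/e.png')[110:200,100:220]
cv2.imwrite('pics/v5.png',cv2.resize(b,(600,450),interpolation=cv2.INTER_CUBIC))
E
```

```text
held t 32.84 tcp [ 0.4772 -0.1696  0.0521] F [-4.8 -7.1  0. ] gap 0.0352 gf 25.4
released t 34.13 tcp [ 0.4776 -0.169   0.0522] F [-1.   0.3  0.1] gap 0.0876 gf 0.0
up t 35.83 tcp [ 0.4776 -0.169   0.1899] F [ 0.2 -0.1 -0.1] gap 0.0883 gf 0.0
```

View pics/v5.png

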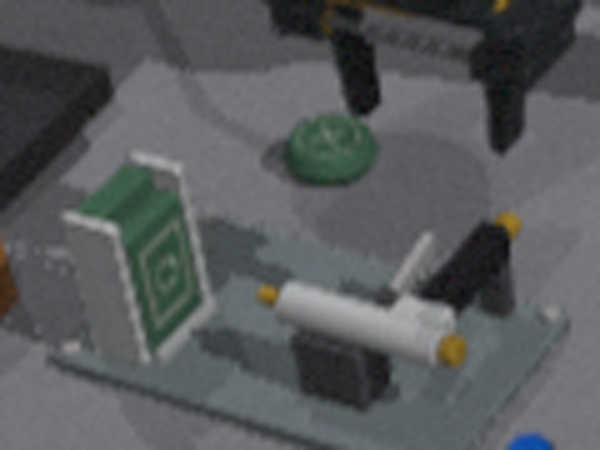

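The stone is still home in the cradle (145,260), the trigger has sprung back (412,262) and the gripper is clear, so I'll hand in.

```bash
python3 -c "
from h import *
print(manip.sign_off())"
```

```text
the job is handed in; nothing more can be done
None
```

The job is handed in at about 36 s of the allowed 67: the stepped stone stands home in the cradle with its engraved face to the nozzle, and the trigger was squeezed fully in for about two seconds, released, and sprang back; the sign-off call returned no verdict.

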